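# Function check of a latching mushroom stop button

### The arm

A 6-joint arm with a two-finger parallel gripper is mounted at the origin on the work surface; the furniture and walls round the work are solid. World frame = base frame: x ahead of the robot, y to its left, z up, the work surface at z = 0. Lengths are in m, angles in rad, forces in N, time in s.
With the tool pointing down it reaches from about 0.225 to 0.875 m from the base axis. Payload 3.4 kg.
Tool frame: the origin (TCP) lies midway between the tips of the shut fingers; the grasp point (between the pads) lies 19 mm behind it (manip.pinch_z is the z of the grasp point in the tool frame, in m); z points along the fingers, x is the direction in which the jaws open and shut, and the axes are right-handed (so a half turn about z gives the same grasp; the last joint's range is limited). The gripper opens to 85 mm and grips with 20 to 120 N. Pads are 22 mm wide; open, the fingers measure 114 mm over their backs; the gripper's body (76 mm by 85 mm) begins 54 mm behind the grasp point. The pads swing forward as they close: fully open they stand 13 mm farther back than shut.
Start: joints at [1.118, 0.276, 1.505, -0, 1.361, -0.121], TCP at [0.187, 0.544, 0.194] pointing down, gripper open.
Joint ranges: [-2.89, 2.89], [-0.75, 2.08], [0.22, 2.7], [-1.18, 4.32], [0.11, 2.71], [-2.7, 2.7]. Speed limits (rad/s): [2.57, 2.57, 3.14, 3.14, 3.14, 3.14].

### API

Orientations are given as a unit quaternion [w, x, y, z].
In Python, from rig import manip gives the robot as it stands. The module is installed in compiled form; this text tells all that it offers.
- The arm moves only by the tool drive_tool, never from a script. Its argument "steps" is a list of rows, each a list of 5 numbers: the shift along the tool's x, y, z in mm, then the turn about the tool's z in rad, then the gripper command: -1 is shut, 1 is fully open, values between are in proportion. A call has 1 to 5 rows; each row is the pose to reach, as a shift and turn from the pose measured when the call began, along the tool's axes at that moment; what a row does not reach only later rows make up. A row lasts 1/10 s, in which the tool goes at most 50 mm and 8.59 degrees, less where a joint would pass 70% of its speed; a pose out of reach is approached as far as the arm can. A call with a gripper value outside its range is refused whole. The fingers move at their own pace and stop on an object; "squeeze" is the grip in N (left out, the last holds). Time passes only in rows, so rows that repeat a pose let the fingers close. It gives the time, the measured TCP pose, the force and the opening at its end, in the units of the state.
- manip.get_state(): the state, without advancing time (a new reading comes with each control period).
- manip.get_image(name): name is "side" or "top"; returns the picture (420x560x3 uint8, blue, green, red); there is no depth.
- manip.get_calibration(name): a dict with "camera_matrix" (3x3 intrinsics, pixels), "rvec" (rotation vector, rad) and "tvec" (3), from world to camera coordinates, as OpenCV has them. Camera axes: x right, y down, z forward; pixel columns grow to the right and rows downward; lengths in m; the calibration is good to about 2 mm. A picture is of the moment at which its call begins. get_calibration takes no time and is no camera call.
- manip.sign_off(): hands the job in, once; it reports no verdict.
Trained networks look in the newest picture that a camera, given by its name, has taken for a name from the list of things; names that differ only in an ending like _2 or _b are one class to them, and where a whole thing is asked for, a point or a joint stands for the part that bears it (a point fixed in the world has none). Each returns a list of dicts, best first, with "conf" (0 to 1); they miss things now and then, are a little off and sometimes report something else, mostly with a low value. They report only what shows in the picture. A call takes as long as a camera call. They do not tell look-alikes from the thing itself.
- manip.masks_of(camera, name): "pixels" (420x560 bool, what is visible of it) and "location" ([column, row] in pixels, amid what is visible of it).
The state is a dict: "clock": time; "qpos": joint angles; "qd": joint speeds; "effort": joint torques, N m; "position": TCP position; "ee_rot": TCP orientation; "contact_force": force on the tool from outside, world axes, zero at the start; "moment": the same for the moment, N m; "width": finger opening in m.
Only numpy, scipy, OpenCV 4.12 (cv2) and the standard library are available. Lean on these libraries where they do the work, as an engineer would, in place of code of your own. Each camera call takes 0.05 s, during which the arm holds its last target.

### The job

Check the stop button on the control box: with a fingertip gently press the big mushroom head straight down until it latches, and take the finger off so that it stays down by itself. Then push the raised bar on the head round clockwise (seen from above) with the fingers, without gripping it, until the latch lets go, and leave the head fully up and turned back. Do not press the small start button, and leave the things standing round the box alone.

Things in the scene. Friction and masses are not known exactly. Their poses are not given: they have to be found in the camera images.
- station: Grey control box screwed to the bench, 124 x 194 x 62 mm high (its top face 62 mm above the bench). Origin: centre of its underside. Its y axis runs along its long side. On its top, 40 mm from the centre towards +y, is the stop button; 58 mm from the centre towards -y is the small start button. Four mounting ears reach 82 mm from the centre in x; a cable gland stub reaches 108 mm from the centre in -y.
- stop_top (a point): Centre of the top of the stop button's bar, on the turning axis, 122 mm above the bench when the head is up; it goes down and up with the head and turns with it (x axis along the bar). With the head up and turned back the bar lies along the station's x axis.
- stop_bar_end (a point): Middle of the top edge of one end face of that bar, 30 mm from the axis; with the head turned back it is the end towards the station's -x, and when the head is twisted clockwise it moves towards the station's +y. Moves with the head.
- stop_press (a joint): How far the head is pressed down, m: 0 up, latches by itself once pressed past 0.0105, stands at 0.010 when latched, bottoms at 0.013. A spring pushes it up: about 3 N at the start, up to about 6 N just before it latches.
- stop_turn (a joint): How far the head is twisted clockwise seen from above, rad: 0 turned back, stop at 1.2. A weak spring turns it back (0.024 N m at the start, 0.06 N m at 0.9 rad). When latched, the latch lets go at about 0.55 rad; the head then springs up by itself and turns back when nothing holds it.
- start (a joint): Small round flat start button, 26 mm in diameter, in a ring 42 mm in diameter on the same box, its top 21 mm above the box's top; value is how far it is pressed, m (0 up, 0.005 fully down). It must not be pressed.
- t_knob: Loose T-shaped knob standing on its stem, 22 x 52 x 40 mm high. Origin: centre of its underside.
- brass_bush: Loose flanged bush standing on its flange, 54 mm in diameter, 44 mm high. Origin: centre of its underside.
- cap_screw: Loose cap screw standing on its head, 16 mm in diameter, 42 mm high. Origin: centre of its underside.
- stop_head: The stop button's turning head: a black mushroom, 68 mm in diameter, on a steel stem, with a raised black bar 60 mm long and 14 mm wide right across its top through the axis. The bar stands 17 mm above the dome's crown, 23 mm above the dome at the bar's ends. Origin: on the axis at the head's underside, 38 mm below the bar's top, 22 mm above the box's top when up; x along the bar.
There are look-alikes about, which are no part of the job. There is more than one size of the t_knob; the job needs the smaller.

How it is judged:
On the way, in this order (a step that is already met when the one before it is completed fails the run):
1. The mushroom head is latched down by itself, not twisted, with the fingers off it (value of joint stop_press above 0.0085 m and value of joint stop_turn below 0.3 rad and contact force between the fingers and stop_head below 0.2 N), for 0.2 s.
2. The head is twisted clockwise far enough to free the latch (value of joint stop_turn above 0.4 rad).
At the end, for the whole second after the job is handed in: The mushroom head is fully up (pressed in less than 1.5 mm) and turned back (within 0.1 rad), the start button is up, and the three loose things stand upright within 15 mm of where they stood (value of joint stop_press below 0.0015 m and value of joint stop_turn below 0.1 rad and value of joint start below 0.001 m and distance of each of t_knob, brass_bush, cap_screw from where it was at the start of the episode below 0.015 m and angle between each of t_knob, brass_bush, cap_screw's own z axis and vertical below 0.2 rad); the robot touches nothing.
It fails at once if The head is gripped or forced: more than 30 N between the fingers and it (contact force between the fingers and stop_head above 30 N).
It fails at once if The start button is pressed (more than 2 mm) (value of joint start above 0.002 m).
It fails at once if The T-shaped knob is shifted more than 15 mm, lifted or knocked over (distance of t_knob from where it was at the start of the episode above 0.015 m or angle between t_knob's own z axis and vertical above 0.2 rad).
It fails at once if The flanged bush is shifted more than 15 mm, lifted or knocked over (distance of brass_bush from where it was at the start of the episode above 0.015 m or angle between brass_bush's own z axis and vertical above 0.2 rad).
It fails at once if The cap screw is shifted more than 15 mm, lifted or knocked over (distance of cap_screw from where it was at the start of the episode above 0.015 m or angle between cap_screw's own z axis and vertical above 0.2 rad).
It also fails if it takes over 45 s, if anything falls off the work surface, if the arm or the gripper's body presses on something with over 40 N, if the wrist force passes 120 N, or if a joint passes its speed limit or range.

## Working session

There is one attempt and no reset: what is moved stays moved. The work goes in short steps, Python scripts to look and compute and a tool call to move; the robot and the scene stay as the last step left them, time stands still between calls to the robot, and variables do not carry over. Pictures are saved under pics/ and viewed, and the job is handed in when it is done.

Besides the shell and the picture viewer there is one more tool, called after "Emit:" as a command line: name --pt "numbers of a row" for each row, then --argument value for the rest. drive_tool: Moves the arm, as the interface text tells. Its arguments: {"type":"object","properties":{"steps":{"type":"array","items":{"type":"array","items":{"type":"number"}}},"squeeze":{"type":"number"}},"required":["steps"]}

```bash
mkdir -p pics; python3 - <<'E'
from rig import manip
import cv2
s=manip.get_state();print(s)
for n in("side","top"):
    cv2.imwrite(f"pics/{n}0.png",manip.get_image(n));print(n,manip.get_calibration(n))
    for t in ("stop_head","station","t_knob","brass_bush","cap_screw","start"):
        for d in manip.masks_of(n,t): print(n,t,round(d["conf"],2),d["location"],d["pixels"].sum())
E
```

```text
{'clock': 0.0, 'qpos': array([ 1.11798631e+00,  2.76607212e-01,  1.50612064e+00,  1.49977957e-05,
        1.36071071e+00, -1.21000299e-01]), 'qd': array([-0.00112584,  0.00152553, -0.0012998 , -0.00015672,  0.00061857,
       -0.00185021]), 'effort': array([-1.44669881e-03, -4.16778731e+01, -2.45805341e+01, -3.15478874e-04,
        1.07748335e-02,  7.08130344e-06]), 'position': array([0.18704696, 0.54309879, 0.1927378 ]), 'ee_rot': array([ 4.34825849e-04,  8.14173327e-01,  5.80621169e-01, -8.14139013e-04]), 'contact_force': array([-0.02597753, -0.36344084,  0.02602717]), 'moment': array([0.01015428, 0.04617556, 0.01870613]), 'width': 0.08537052337087328}
side {'camera_matrix': array([[537.16162638,   0.        , 290.41873409],
       [  0.        , 537.16162638, 209.61187723],
       [  0.        ,   0.        ,   1.        ]]), 'rvec': array([ 0.57159206, -2.50845902,  1.37977329]), 'tvec': array([0.70472897, 0.01004577, 1.00386106])}
side stop_head 0.6 [318.3, 216.5] 1093
side station 0.72 [344.2, 254.2] 9860
side t_knob 0.94 [229.6, 215.7] 598
side t_knob 0.57 [270.0, 233.6] 355
side brass_bush 0.61 [300.0, 304.6] 1151
side cap_screw 0.65 [349.9, 310.5] 244
side cap_screw 0.51 [345.3, 250.8] 9913
side cap_screw 0.47 [383.4, 235.1] 206
side start 0.67 [380.9, 231.3] 163
top {'camera_matrix': array([[428.44919073,   0.        , 272.12980739],
       [  0.        , 428.44919073, 211.34356313],
       [  0.        ,   0.        ,   1.        ]]), 'rvec': array([ 2.10948544, -2.15488235,  0.15260748]), 'tvec': array([0.45086053, 0.58231532, 0.84948351])}
top stop_head 0.95 [283.0, 241.0] 901
top station 0.79 [289.8, 260.8] 6263
top station 0.44 [232.1, 255.9] 396
top t_knob 0.8 [292.8, 156.2] 361
top t_knob 0.62 [287.0, 197.9] 232
top brass_bush 0.6 [230.7, 253.3] 416
top cap_screw 0.58 [238.4, 288.9] 49
top cap_screw 0.58 [285.8, 242.2] 932
top start 0.63 [294.8, 288.7] 136
top start 0.58 [283.6, 238.9] 911
```

```bash
python3 - <<'E'
import cv2
a=cv2.imread("pics/side0.png")[130:350,180:460];cv2.imwrite("pics/s0c.png",cv2.resize(a,None,fx=2.7,fy=2.7,interpolation=2))
a=cv2.imread("pics/top0.png")[130:330,180:380];cv2.imwrite("pics/t0c.png",cv2.resize(a,None,fx=3,fy=3,interpolation=2))
E
```

```text
(no output)
```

View pics/top0.png

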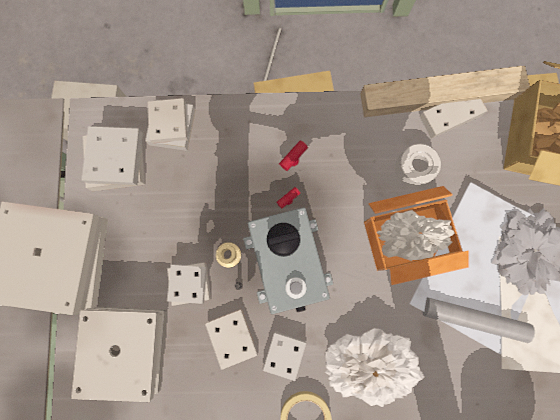

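View pics/s0c.png

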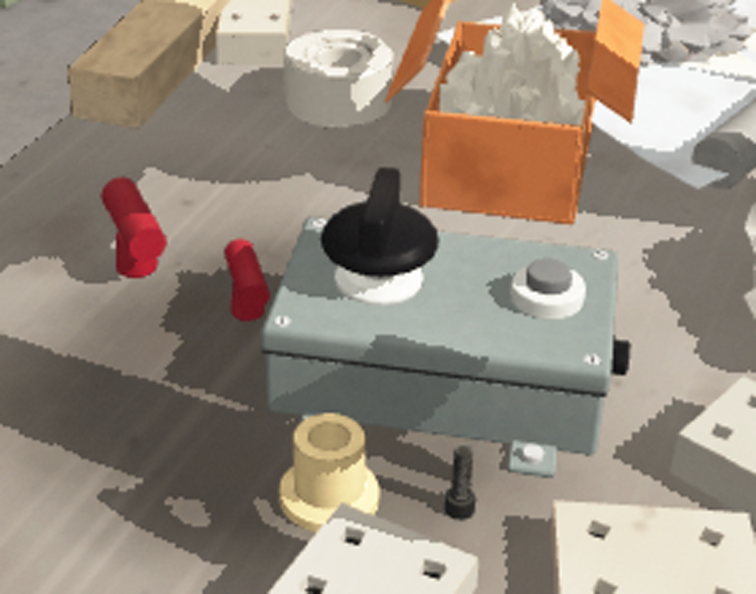

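View pics/t0c.png

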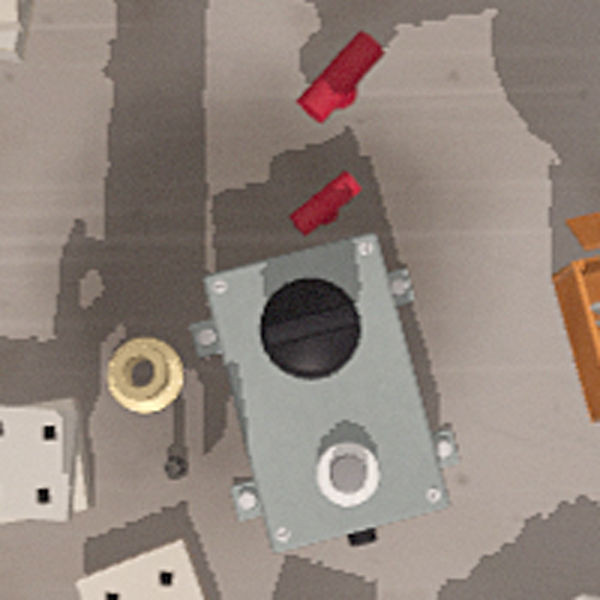

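The top view shows the mushroom at about (283,240), the start button at (296,288), and the bush and screw left of the box. The two red T-knobs are above it, the small one at (288,198).

```bash
cat > h.py <<'E'
import numpy as np, cv2
from rig import manip
def cal(n):
    c=manip.get_calibration(n); return c["camera_matrix"],cv2.Rodrigues(c["rvec"])[0],c["rvec"],c["tvec"]
def ray(n,uv,z):
    K,R,_,t=cal(n); d=R.T@np.linalg.inv(K)@np.array([uv[0],uv[1],1.]); o=-R.T@t
    return o+d*(z-o[2])/d[2]
def proj(n,p):
    K,R,r,t=cal(n); return cv2.projectPoints(np.array(p,float).reshape(-1,3),r,t,K,None)[0].reshape(-1,2)
E
python3 - <<'E'
from h import *
from scipy.spatial.transform import Rotation as Ro
s=np.array([(219,287),(366,247),(433,495),(283,536)])/3+[180,130]
P=np.array([ray("top",u,.062) for u in s]);print(P.round(4)); c=P.mean(0)
print("centre",c, np.linalg.norm(P[0]-P[3]),np.linalg.norm(P[0]-P[1]))
s2=np.array([(319,224),(600,255),(592,359),(282,321)])/2.7+[180,130]
Q=np.array([ray("side",u,.062) for u in s2]);print(Q.round(4));print("centre side",Q.mean(0))
yax=(P[0]+P[1]-P[2]-P[3])[:2];xax=(P[1]+P[2]-P[0]-P[3])[:2]
print(yax/np.linalg.norm(yax),xax/np.linalg.norm(xax))
y2=(Q[0]+Q[3]-Q[1]-Q[2])[:2];print(y2/np.linalg.norm(y2))
for n,a in(("top",(310.5,328)),("side",(380,238))):
    pass
print("dome top",ray("top",np.array((310.5,328))/3+[180,130],.098))
print("start top",ray("top",np.array((348,474))/3+[180,130],.083))
print("bush",ray("top",(230.7,253.3),.022),"screw",ray("top",(238.4,288.9),.02))
print("tk",ray("top",(287,197.9),.035),ray("top",(292.8,156.2),.05))
print("rot",Ro.from_quat(np.roll(manip.get_state()["ee_rot"],-1)).as_matrix().round(3))
E
```

```text
[[0.5608 0.4782 0.062 ]
 [0.5864 0.3765 0.062 ]
 [0.4178 0.337  0.062 ]
 [0.3929 0.4377 0.062 ]]
centre [0.48947528 0.40736134 0.062     ] 0.17274632884046806 0.10485277684685754
[[0.5859 0.3762 0.062 ]
 [0.4185 0.3352 0.062 ]
 [0.3943 0.4357 0.062 ]
 [0.5616 0.4768 0.062 ]]
centre side [0.49007375 0.40598838 0.062     ]
[0.97289475 0.23124838] [ 0.24152747 -0.97039398]
[0.9712902  0.23789775]
dome top [0.52795167 0.41649981 0.098     ]
start top [0.43311545 0.394113   0.083     ]
bush [0.50753418 0.52898106 0.022     ] screw [0.4323685  0.51328021 0.02      ]
tk [0.62258613 0.4061104  0.035     ] [0.71023792 0.39173285 0.05      ]
rot [[ 0.326  0.945  0.   ]
 [ 0.945 -0.326  0.   ]
 [ 0.    -0.    -1.   ]]
```

Emit:
drive_tool --pt "0 45 0 -0.14 -1" --pt "-1 90 0 -0.28 -1" --pt "-2 135 0 -0.42 -1" --pt "-4 180 0 -0.57 -1" --pt "-5 220 0 -0.57 -1" --squeeze 20

```text
clock: 1.2
position: [0.3956, 0.4663, 0.1937]
ee_rot: [0.0, 0.617, 0.787, 0.0]
contact_force: [0.2, 0.7, -1.1]
width: 0.0121
```

```bash
cat >> h.py <<'E'
from scipy.spatial.transform import Rotation as Ro
C=np.array([0.4898,0.4067]);Y=np.array([0.9722,0.2345]);Y/=np.linalg.norm(Y);X=np.array([Y[1],-Y[0]]);A=C+.04*Y
def to(pos):
    s=manip.get_state();R=Ro.from_quat(np.roll(s["ee_rot"],-1)).as_matrix()
    return (R.T@(np.array(pos)-s["position"])*1000).round(1)
def info():
    s=manip.get_state();R=Ro.from_quat(np.roll(s["ee_rot"],-1)).as_matrix();d=s["position"][:2]-A
    print("t",s["clock"],"pos",s["position"].round(4),"xang",np.degrees(np.arctan2(R[1,0],R[0,0])).round(2),"zax",R[:,2].round(3),"F",s["contact_force"].round(2),"w",s["width"].round(4),"rel st mm",(d@X*1000).round(1),(d@Y*1000).round(1),"q6",s["qpos"][5].round(2))
E
python3 -c "
from h import *
info();print(np.degrees(np.arctan2(-X[1],-X[0])));print(to([*A,.17]))"
```

```text
Traceback (most recent call last):
  File "h.py", line 17, in info
    print("t",s["clock"],"pos",s["position"].round(4),"xang",np.degrees(np.arctan2(R[1,0],R[0,0])).round(2),"zax",R[:,2].round(3),"F",s["contact_force"].round(2),"w",s["width"].round(4),"rel st mm",(d@X*1000).round(1),(d@Y*1000).round(1),"q6",s["qpos"][5].round(2))
                                                                                                                                                                      ^^^^^^^^^^^^^^^^
AttributeError: 'float' object has no attribute 'round'
```

```bash
sed -i 's/s\["width"\].round(4)/round(s["width"],4)/' h.py
python3 -c "
from h import *
info();print(np.degrees(np.arctan2(-X[1],-X[0])));print(to([*A,.17]))"
```

```text
t 1.2 pos [0.3956 0.4663 0.1937] xang 103.76 zax [ 0.  0. -1.] F [ 0.23  0.7  -1.09] w 0.0121 rel st mm -80.1 -117.6 q6 -1.06
103.56102441384932
[-80.5 117.3  23.8]
```

Emit:
drive_tool --pt "-30 42 5 0 -1" --pt "-60 85 15 0 -1" --pt "-80.5 117.3 30 0 -1" --pt "-80.5 117.3 44 0 -1" --pt "-80.5 117.3 44 0 -1"

```text
clock: 1.7
position: [0.528, 0.4144, 0.1467]
ee_rot: [-0.001, 0.618, 0.786, -0.003]
contact_force: [-0.3, -0.6, 0.6]
width: 0.0002
```

```bash
python3 -c "
from h import *
info();print(to([*A,.122]))
s=manip.get_image('side')
p=proj('side',[[*A,.122],[*(A-.03*X),.122],[*(A+.03*X),.122]]);print(p)
for q in p: cv2.circle(s,tuple(int(round(v)) for v in q),1,(0,255,0),-1)
cv2.imwrite('pics/s1.png',cv2.resize(s[100:300,220:420],None,fx=3,fy=3))
s=manip.get_image('top')
cv2.imwrite('pics/t1.png',cv2.resize(s[130:330,180:380],None,fx=3,fy=3))
"
```

```text
t 1.7 pos [0.528  0.4144 0.1467] xang 103.63 zax [-0.005 -0.003 -1.   ] F [-0.26 -0.64  0.58] w 0.0002 rel st mm 1.4 -1.1 q6 -1.25
[ 1.5  1.2 24.7]
[[321.00266969 201.2591122 ]
 [317.62967688 211.60332798]
 [324.17788642 191.52143146]]
```

View pics/s1.png

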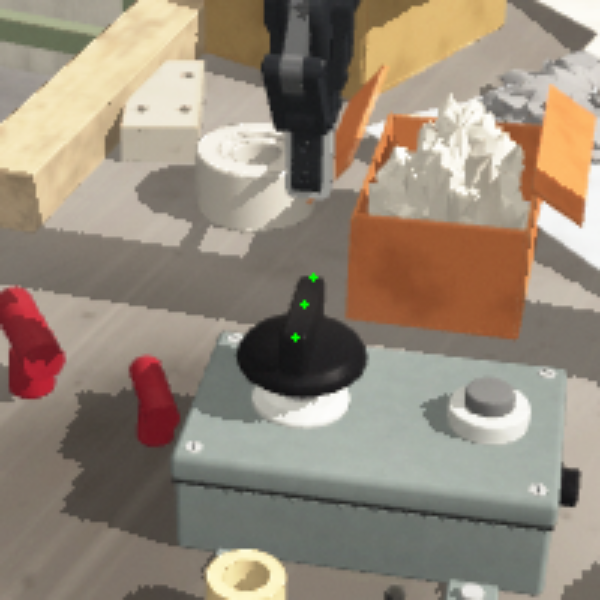

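The projected bar points lie on the bar, about (321,201), so the pose is good. Now descending.

Emit:
drive_tool --pt "1.5 1.2 8 0 -1" --pt "1.5 1.2 15 0 -1" --pt "1.5 1.2 20 0 -1" --pt "1.5 1.2 22 0 -1" --pt "1.5 1.2 22 0 -1"

```text
clock: 2.3
position: [0.5279, 0.4181, 0.1272]
ee_rot: [-0.001, 0.617, 0.787, -0.001]
contact_force: [0.2, -0.9, 0.4]
width: 0.0001
```

Emit:
drive_tool --pt "0 0 1.5 0 -1" --pt "0 0 3 0 -1" --pt "0 0 4.5 0 -1" --pt "0 0 6 0 -1" --pt "0 0 6 0 -1"

```text
clock: 2.8
position: [0.5278, 0.418, 0.1209]
ee_rot: [-0.001, 0.617, 0.787, -0.001]
contact_force: [-0.9, 0.4, -0.3]
width: -0.0
```

```bash
python3 -c "
from h import *
info()"
```

```text
t 2.8 pos [0.5278 0.418  0.1209] xang 103.81 zax [-0.002 -0.001 -1.   ] F [-0.92  0.35 -0.33] w -0.0 rel st mm -2.0 -0.5 q6 -1.25
```

Emit:
drive_tool --pt "-1.5 0 0.7 0 -1" --pt "-1.5 0 1.5 0 -1" --pt "-1.5 0 2.3 0 -1" --pt "-1.5 0 3 0 -1" --pt "-1.5 0 3 0 -1"

```text
clock: 3.3
position: [0.5281, 0.4165, 0.1178]
ee_rot: [-0.001, 0.617, 0.787, -0.001]
contact_force: [-0.8, -1.1, -0.2]
width: -0.0002
```

```bash
python3 -c "
from h import *
info()"
```

```text
t 3.3 pos [0.5281 0.4165 0.1178] xang 103.81 zax [-0.002 -0.001 -1.   ] F [-0.85 -1.05 -0.17] w -0.0002 rel st mm -0.6 -0.5 q6 -1.25
```

```bash
python3 -c "
from h import *
s=manip.get_image('side')
cv2.imwrite('pics/s2.png',cv2.resize(s[140:260,270:420],None,fx=5,fy=5))
for i in range(3): manip.get_image('top'); info()
"
```

```text
t 3.4 pos [0.5281 0.4166 0.118 ] xang 103.81 zax [-0.002 -0.001 -1.   ] F [-0.08  0.14 -0.34] w -0.0003 rel st mm -0.6 -0.4 q6 -1.25
t 3.45 pos [0.5282 0.4166 0.118 ] xang 103.81 zax [-0.002 -0.001 -1.   ] F [ 0.06  0.96 -0.25] w -0.0003 rel st mm -0.6 -0.4 q6 -1.25
t 3.5 pos [0.5282 0.4166 0.118 ] xang 103.81 zax [-0.002 -0.001 -1.   ] F [-0.03  0.74  0.69] w -0.0001 rel st mm -0.6 -0.4 q6 -1.25
```

View pics/s2.png

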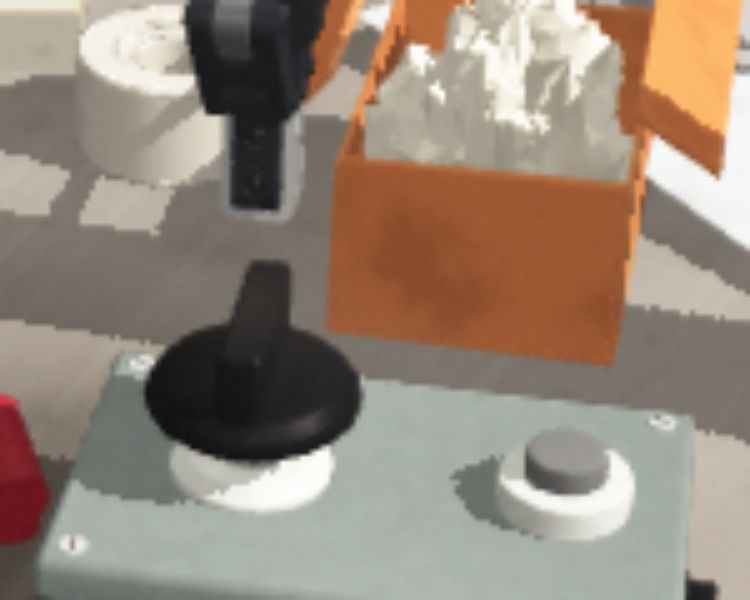

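```bash
python3 -c "
from h import *
s=manip.get_state();print(proj('side',s['position']),proj('top',s['position']))
s=manip.get_image('top')
cv2.imwrite('pics/t2.png',cv2.resize(s[160:310,200:360],None,fx=4,fy=4))
"
```

```text
[[321.13470088 203.73066725]] [[283.55979598 238.26598908]]
```

View pics/t2.png

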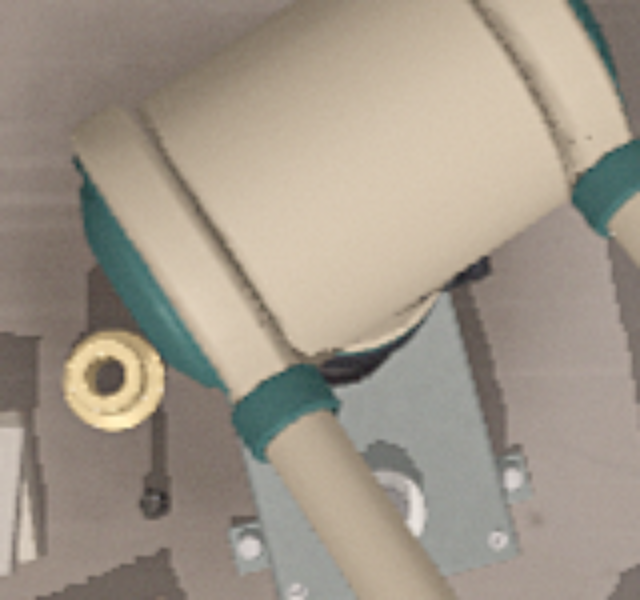

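```bash
python3 -c "
from h import *
K,R,_,t=cal('side');print('cam',-R.T@t)
K,R,_,t=cal('top');print('camtop',-R.T@t)
s=manip.get_state()
for z in (.118,.122,.13,.14,.15,.16,.17): print(z,proj('side',[*s['position'][:2],z]), ray('side',(322.4,183),z))
s=manip.get_image('side');cv2.imwrite('pics/s3.png',s)
print([ (d['conf'],d['location']) for d in manip.masks_of('side','stop_top')])
"
```

```text
cam [0.26274093 1.064742   0.54933827]
camtop [0.45027863 0.42641169 0.93776906]
0.118 [[321.13277181 203.71400518]] [0.55156275 0.35647378 0.118     ]
0.122 [[321.19568766 201.4809929 ]] [0.54888437 0.36304188 0.122     ]
0.13 [[321.32250928 196.97983417]] [0.54352761 0.37617808 0.13      ]
0.14 [[321.48291935 191.28655278]] [0.53683167 0.39259833 0.14      ]
0.15 [[321.6454606 185.5176313]] [0.53013572 0.40901858 0.15      ]
0.16 [[321.8101758  179.67155223]] [0.52343977 0.42543883 0.16      ]
0.17 [[321.97710884 173.74675722]] [0.51674383 0.44185908 0.17      ]
[(0.79, [318.3, 216.5])]
```

View pics/s3.png

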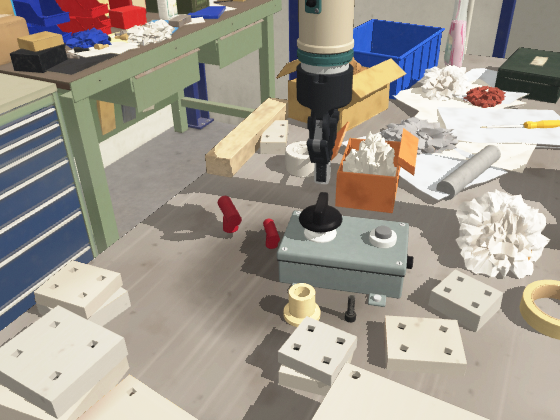

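The side view disagrees with the reported pose. The fingertip shows at (322,183), well above the bar, where the reported TCP projects to row 204. There is no contact force either. I'll go down in small steps, watching force and picture.

Emit:
drive_tool --pt "0 0 1.5 0 -1" --pt "0 0 3 0 -1" --pt "0 0 4.5 0 -1" --pt "0 0 6 0 -1" --pt "0 0 6 0 -1"

```text
clock: 4.15
position: [0.528, 0.4164, 0.1116]
ee_rot: [-0.001, 0.617, 0.787, -0.001]
contact_force: [0.0, -0.2, 0.3]
width: -0.0002
```

```bash
python3 -c "
from h import *
s=manip.get_image('side')
cv2.imwrite('pics/s4.png',cv2.resize(s[140:260,270:420],None,fx=5,fy=5))
info()
"
```

```text
t 4.2 pos [0.528  0.4165 0.1118] xang 103.81 zax [-0.002 -0.001 -1.   ] F [-0.22  0.18  0.35] w -0.0003 rel st mm -0.5 -0.6 q6 -1.25
```

View pics/s4.png

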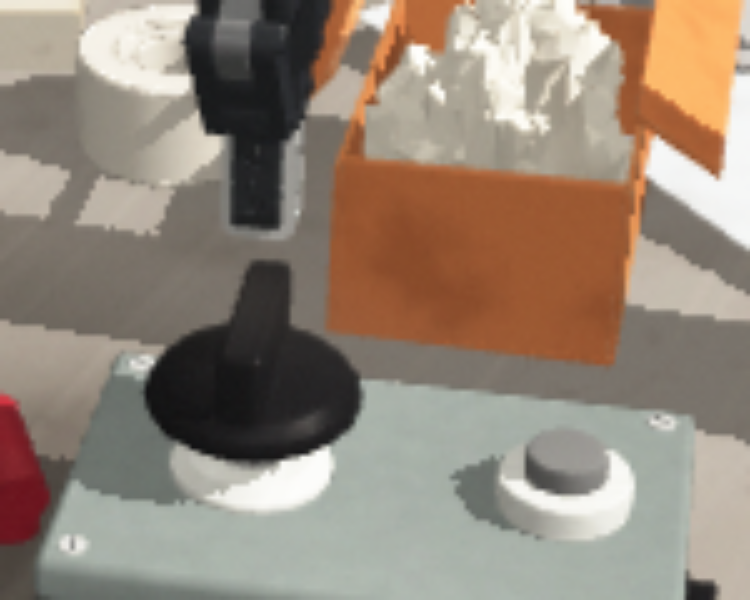

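Emit:
drive_tool --pt "0 0 -20 0 -1" --pt "0 0 -40 0 -1" --pt "0 -30 -60 0 -1" --pt "0 -75 -70 0 -1" --pt "0 -120 -70 0 -1"

```text
clock: 4.7
position: [0.4118, 0.3883, 0.1837]
ee_rot: [-0.0, 0.617, 0.787, 0.001]
contact_force: [-0.5, 0.8, 0.3]
width: 0.0004
```

Emit:
drive_tool --pt "0 -45 0 0 -1" --pt "0 -90 0 0 -1" --pt "0 -110 0 0 -1" --pt "0 -110 0 0 -1" --pt "0 -110 0 0 -1"

```text
clock: 5.2
position: [0.3057, 0.3627, 0.1843]
ee_rot: [0.0, 0.617, 0.787, 0.002]
contact_force: [0.2, 0.2, -0.4]
width: 0.0
```

```bash
python3 -c "
from h import *
for n in ('side','top'):
  s=manip.get_image(n);p=proj(n,manip.get_state()['position'])[0];print(n,p)
  cv2.circle(s,tuple(p.round().astype(int)),2,(0,255,0),-1)
  cv2.imwrite('pics/%s5.png'%n,s)
info()
"
```

```text
side [484.99634826 180.58343573]
top [319.04396018 365.20786952]
t 5.3 pos [0.3065 0.3629 0.1839] xang 103.74 zax [ 0.002  0.002 -1.   ] F [-0.19  0.16  0.41] w -0.0 rel st mm -0.4 -228.5 q6 -1.09
```

View pics/side5.png

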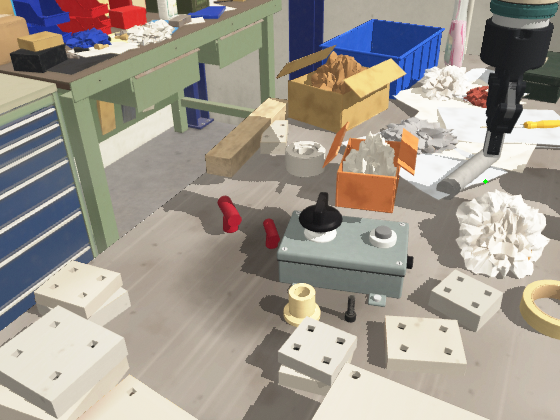

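View pics/top5.png

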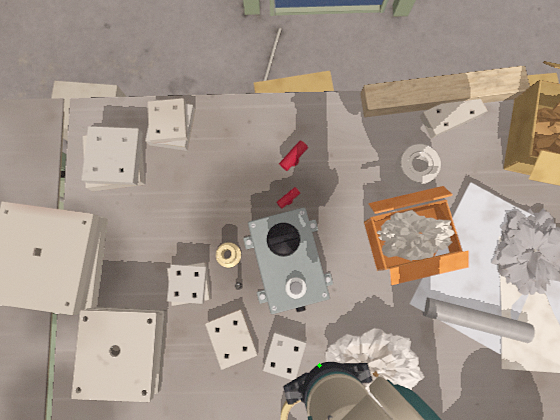

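```bash
python3 -c "
import cv2
a=cv2.imread('pics/top5.png')[340:420,260:400];b=cv2.imread('pics/side5.png')[60:200,430:560]
cv2.imwrite('pics/t5c.png',cv2.resize(a,None,fx=5,fy=5));cv2.imwrite('pics/s5c.png',cv2.resize(b,None,fx=4,fy=4))"
```

```text
(no output)
```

View pics/t5c.png

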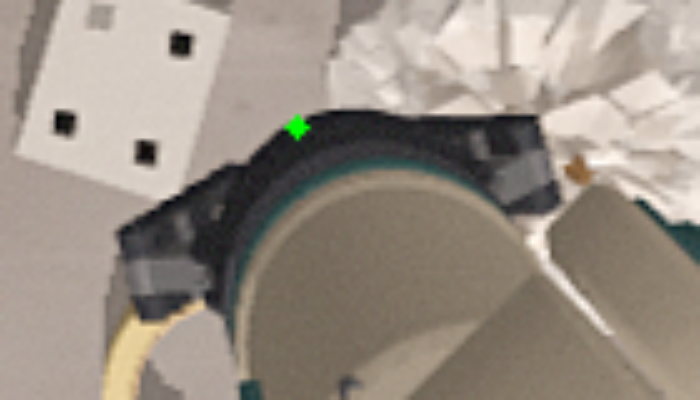

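View pics/s5c.png

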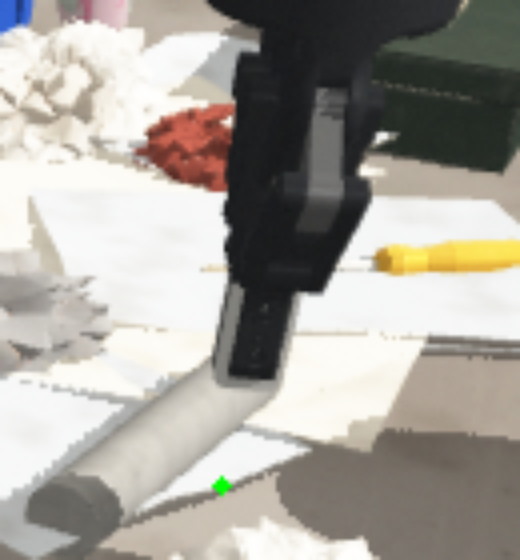

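```bash
python3 -c "
from h import *
s=manip.get_state();p=s['position']
tip=np.array([430+252/4,60+382/4]);print('tip',tip)
for dz in (.03,.035,.04,.045): print(dz,proj('side',p+[0,0,dz]))
# first obs: pos .528 .4164 .1118 tip
p1=np.array([.528,.4165,.1118]);print(np.array([270+262/5,140+235/5]))
for dz in (.03,.035,.04): print(dz,proj('side',p1+[0,0,dz]))
from scipy.optimize import least_squares
obs=[(p,tip),(p1,np.array([270+262/5,140+232/5])),(np.array([.528,.4144,.1467]),np.array([322.7,165.]))]
f=lambda d:np.concatenate([proj('side',q+d)[0]-o for q,o in obs])
r=least_squares(f,[0,0,.03]);print(r.x,r.fun, np.linalg.svd(r.jac)[1])
"
```

```text
tip [493.  155.5]
0.03 [[488.96526763 161.35851556]]
0.035 [[489.67181683 158.05175587]]
0.04 [[490.38358669 154.72056262]]
0.045 [[491.10063531 151.36466398]]
[322.4 187. ]
0.03 [[321.62555511 190.26160911]]
0.035 [[321.70712832 187.37979118]]
0.04 [[321.78924408 184.47880611]]
[-0.00426595  0.00969231  0.04315306] [ 0.05591135  0.6559515  -0.47006882 -0.23195946  0.39908774 -0.48714409] [1251.81294829 1228.0079932   187.47877925]
```

The picture fits a purely vertical discrepancy. The real tip is about 40 mm above the reported TCP, with xy consistent. I'll return above the axis and probe for contact around a reported z of 0.082.

Emit:
drive_tool --pt "0 45 0 0 -1" --pt "0 90 0 0 -1" --pt "0 135 0 0 -1" --pt "0 180 0 0 -1" --pt "0 215 20 0 -1"

```text
clock: 5.8
position: [0.5218, 0.4154, 0.166]
ee_rot: [0.001, 0.618, 0.786, 0.005]
contact_force: [0.0, 0.5, 0.1]
width: -0.0001
```

```bash
python3 -c "
from h import *
info();print(to([*A,.095]))"
```

```text
t 5.8 pos [0.5218 0.4154 0.166 ] xang 103.63 zax [ 0.008  0.006 -1.   ] F [0.   0.55 0.11] w -0.0001 rel st mm -1.0 -6.9 q6 -1.24
[-1.3  6.2 71. ]
```

Emit:
drive_tool --pt "-1 6.4 20 0 -1" --pt "-1 6.4 40 0 -1" --pt "-1 6.4 55 0 -1" --pt "-1 6.4 66 0 -1" --pt "-1 6.4 66 0 -1"

```text
clock: 6.3
position: [0.5287, 0.4156, 0.0974]
ee_rot: [0.001, 0.619, 0.786, 0.003]
contact_force: [-0.3, -0.5, 0.4]
width: -0.0003
```

```bash
python3 -c "
from h import *
s=manip.get_image('side')
cv2.imwrite('pics/s6.png',cv2.resize(s[140:260,270:420],None,fx=5,fy=5))
info()
"
```

```text
t 6.35 pos [0.5292 0.4161 0.099 ] xang 103.6 zax [ 0.007  0.005 -1.   ] F [ 0.59 -0.73  1.02] w 0.0004 rel st mm 0.1 0.5 q6 -1.25
```

View pics/s6.png

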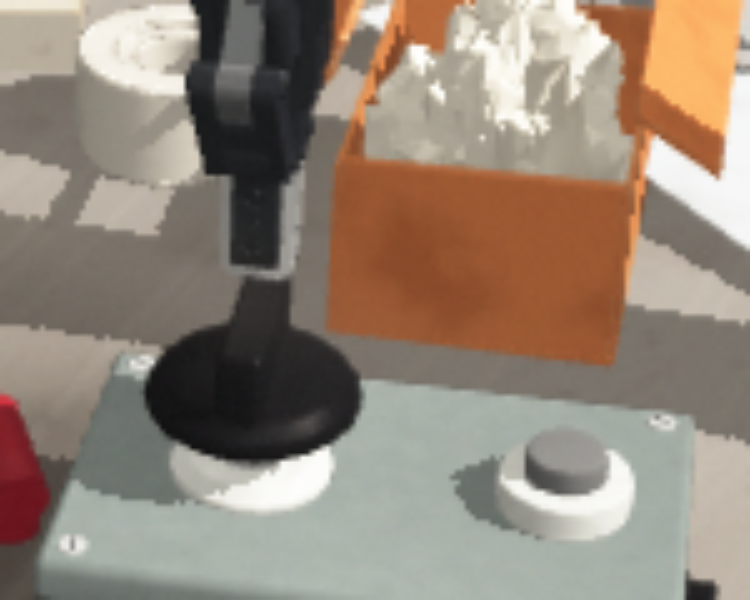

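Emit:
drive_tool --pt "0 0 2 0 -1" --pt "0 0 4 0 -1" --pt "0 0 6 0 -1" --pt "0 0 8 0 -1" --pt "0 0 8 0 -1"

```text
clock: 6.85
position: [0.529, 0.4161, 0.0909]
ee_rot: [0.001, 0.618, 0.786, 0.004]
contact_force: [-0.2, -1.0, 0.6]
width: -0.0002
```

Emit:
drive_tool --pt "0 0 1 0 -1" --pt "0 0 2 0 -1" --pt "0 0 3 0 -1" --pt "0 0 4 0 -1" --pt "0 0 4 0 -1"

```text
clock: 7.35
position: [0.529, 0.416, 0.0867]
ee_rot: [0.001, 0.618, 0.786, 0.004]
contact_force: [-0.3, 0.0, -0.2]
width: 0.0002
```

```bash
python3 -c "
from h import *
s=manip.get_image('side')
cv2.imwrite('pics/s7.png',cv2.resize(s[140:260,270:420],None,fx=5,fy=5))
info()
"
```

```text
t 7.4 pos [0.529  0.416  0.0868] xang 103.6 zax [ 0.007  0.005 -1.   ] F [0.38 0.85 0.68] w -0.0 rel st mm 0.1 0.3 q6 -1.25
```

View pics/s7.png

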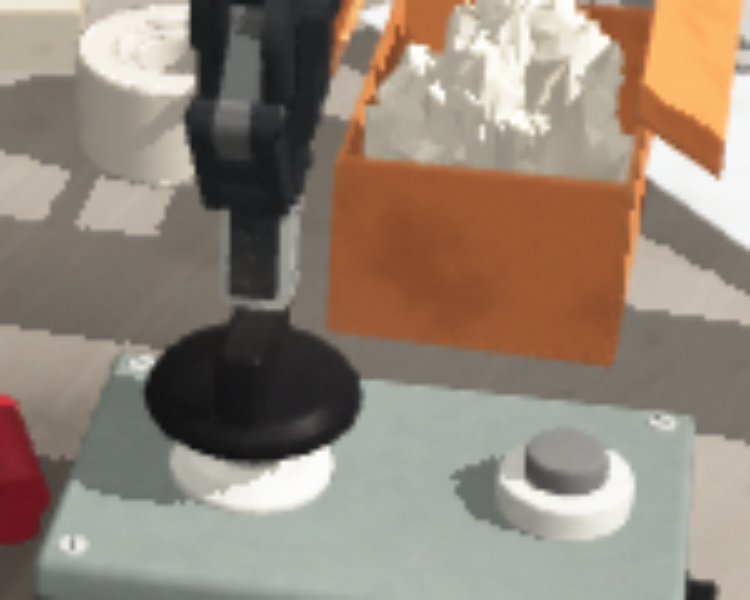

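Emit:
drive_tool --pt "0 0 1 0 -1" --pt "0 0 2 0 -1" --pt "0 0 3 0 -1" --pt "0 0 4 0 -1" --pt "0 0 4 0 -1"

```text
clock: 7.9
position: [0.5291, 0.4161, 0.0831]
ee_rot: [0.001, 0.618, 0.786, 0.004]
contact_force: [-0.5, -0.8, 3.3]
width: -0.0002
```

```bash
python3 -c "
from h import *
for i in range(3): manip.get_image('side');info()
"
```

```text
t 7.95 pos [0.5291 0.4161 0.0831] xang 103.61 zax [ 0.007  0.005 -1.   ] F [-1.04 -0.32  3.49] w 0.0004 rel st mm 0.1 0.4 q6 -1.25
t 8.0 pos [0.5291 0.4161 0.0832] xang 103.6 zax [ 0.007  0.005 -1.   ] F [ 0.07 -0.03  3.05] w -0.0003 rel st mm 0.1 0.4 q6 -1.25
t 8.05 pos [0.5291 0.4161 0.0831] xang 103.61 zax [ 0.007  0.005 -1.   ] F [-0.2  -0.39  3.33] w 0.0004 rel st mm 0.0 0.4 q6 -1.25
```

Emit:
drive_tool --pt "0 0 1.5 0 -1" --pt "0 0 3 0 -1" --pt "0 0 4.5 0 -1" --pt "0 0 6 0 -1" --pt "0 0 6 0 -1"

```text
clock: 8.55
position: [0.5293, 0.4164, 0.0773]
ee_rot: [0.001, 0.618, 0.786, 0.005]
contact_force: [-0.7, -0.2, 4.5]
width: -0.0001
```

```bash
python3 -c "
from h import *
for i in range(3): manip.get_image('side');info()
"
```

```text
t 8.6 pos [0.5293 0.4164 0.0773] xang 103.6 zax [ 0.008  0.006 -1.   ] F [0.29 0.5  4.49] w 0.0002 rel st mm -0.2 0.7 q6 -1.25
t 8.65 pos [0.5293 0.4164 0.0772] xang 103.61 zax [ 0.008  0.006 -1.   ] F [-0.72  0.25  4.33] w -0.0003 rel st mm -0.2 0.7 q6 -1.25
t 8.7 pos [0.5293 0.4164 0.0772] xang 103.6 zax [ 0.007  0.006 -1.   ] F [-0.13  0.41  4.89] w -0.0003 rel st mm -0.2 0.7 q6 -1.25
```

Emit:
drive_tool --pt "0 0 1 0 -1" --pt "0 0 2 0 -1" --pt "0 0 3 0 -1" --pt "0 0 4 0 -1" --pt "0 0 4 0 -1"

```text
clock: 9.2
position: [0.5293, 0.4164, 0.0729]
ee_rot: [0.001, 0.618, 0.786, 0.004]
contact_force: [-0.4, -0.3, 3.7]
width: -0.0
```

Emit:
drive_tool --pt "0 0 0.5 0 -1" --pt "0 0 1 0 -1" --pt "0 0 1 0 -1"

```text
clock: 9.5
position: [0.5293, 0.4164, 0.0719]
ee_rot: [0.001, 0.618, 0.786, 0.004]
contact_force: [-1.6, -0.5, 3.8]
width: -0.0004
```

```bash
python3 -c "
from h import *
for i in range(3): manip.get_image('side');info()
"
```

```text
t 9.55 pos [0.5293 0.4164 0.0719] xang 103.6 zax [ 0.007  0.005 -1.   ] F [-1.06 -0.14  4.01] w -0.0001 rel st mm -0.2 0.7 q6 -1.25
t 9.6 pos [0.5293 0.4164 0.0719] xang 103.6 zax [ 0.007  0.005 -1.   ] F [-0.26 -0.64  3.2 ] w -0.0002 rel st mm -0.2 0.7 q6 -1.25
t 9.65 pos [0.5293 0.4164 0.072 ] xang 103.6 zax [ 0.007  0.005 -1.   ] F [-0.8   0.31  3.15] w -0.0001 rel st mm -0.2 0.7 q6 -1.25
```

The force fell from about 4.5 N to 3.5 N, so the latch probably caught. I'll lift and check.

Emit:
drive_tool --pt "0 0 -3 0 -1" --pt "0 0 -10 0 -1" --pt "0 0 -20 0 -1" --pt "0 0 -30 0 -1" --pt "0 0 -30 0 -1"

```text
clock: 10.15
position: [0.5303, 0.417, 0.1042]
ee_rot: [0.002, 0.618, 0.786, 0.006]
contact_force: [-0.3, 0.7, 0.7]
width: 0.0
```

```bash
python3 -c "
from h import *
s=manip.get_image('side')
cv2.imwrite('pics/s8.png',cv2.resize(s[140:260,270:420],None,fx=5,fy=5))
info()
# tool target: beside bar -x end, on -y side
T=A-.026*X-.027*Y;print(T,to([*T,.085]))
"
```

```text
t 10.2 pos [0.5298 0.4167 0.1033] xang 103.6 zax [ 0.009  0.007 -1.   ] F [-0.23 -0.9   0.16] w 0.0001 rel st mm -0.3 1.2 q6 -1.25
[0.49634107 0.43502339] [ 25.6 -28.4  18.1]
```

View pics/s8.png

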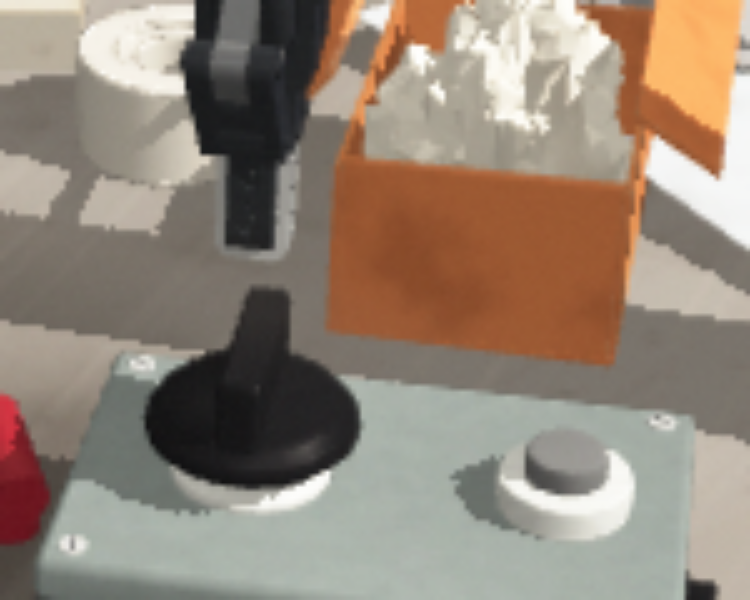

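Latched: the bar's top dropped about 5.6 px (10 mm) and the finger is clear. Next I'll move beside the bar's -x end, on its -y side.

Emit:
drive_tool --pt "13 -17 0 0 -1" --pt "25.6 -33 0 0 -1" --pt "25.6 -33 15 0 -1" --pt "25.6 -33 30 0 -1" --pt "25.6 -33 35 0 -1"

```text
clock: 10.7
position: [0.4888, 0.434, 0.0663]
ee_rot: [0.001, 0.618, 0.786, 0.004]
contact_force: [0.6, -0.1, -0.2]
width: -0.0
```

```bash
python3 -c "
from h import *
s=manip.get_image('side')
cv2.imwrite('pics/s9.png',cv2.resize(s[140:260,270:420],None,fx=5,fy=5))
info()
"
```

```text
t 10.75 pos [0.4891 0.4339 0.066 ] xang 103.68 zax [ 0.006  0.005 -1.   ] F [-0.91  0.66 -0.09] w -0.0001 rel st mm -26.6 -34.3 q6 -1.19
```

View pics/s9.png

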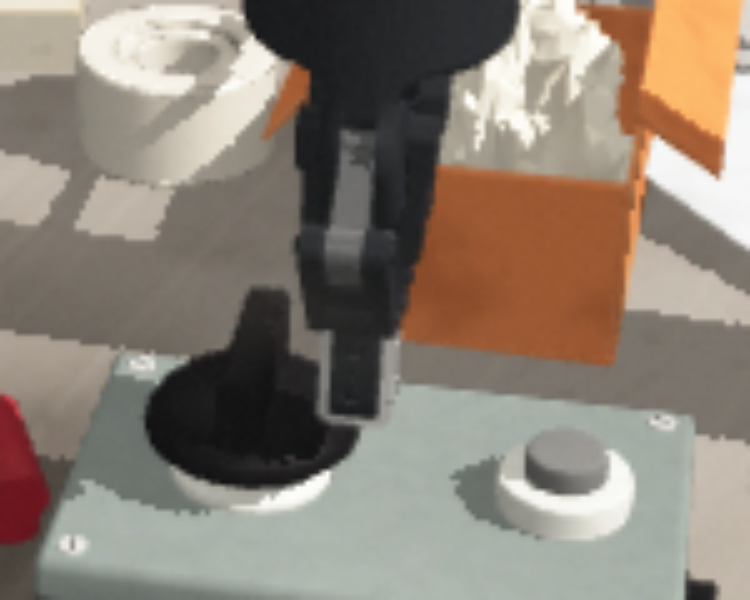

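Emit:
drive_tool --pt "0 6 0 0 -1" --pt "0 11 0 0 -1" --pt "0 13 0 0 -1" --pt "0 14 0 0 -1" --pt "0 14 0 0 -1"

```text
clock: 11.25
position: [0.5033, 0.4372, 0.0664]
ee_rot: [0.001, 0.618, 0.786, 0.004]
contact_force: [0.1, 0.4, 0.6]
width: 0.0001
```

Emit:
drive_tool --pt "1.3 2.1 0 0.075 -1" --pt "2.7 4.2 0 0.15 -1" --pt "3.7 6.4 0 0.225 -1" --pt "4.7 8.8 0 0.3 -1" --pt "4.7 8.8 0 0.3 -1"

```text
clock: 11.75
position: [0.5099, 0.4435, 0.0664]
ee_rot: [-0.0, 0.729, 0.685, 0.003]
contact_force: [-1.3, -1.2, 1.0]
width: 0.0001
```

```bash
python3 -c "
from h import *
s=manip.get_image('side')
cv2.imwrite('pics/s10.png',cv2.resize(s[140:260,270:420],None,fx=5,fy=5))
info()
"
```

```text
t 11.8 pos [0.5099 0.4435 0.0665] xang 86.54 zax [ 0.005  0.004 -1.   ] F [-1.51 -1.19  0.94] w 0.0004 rel st mm -31.0 -11.8 q6 -0.9
```

View pics/s10.png

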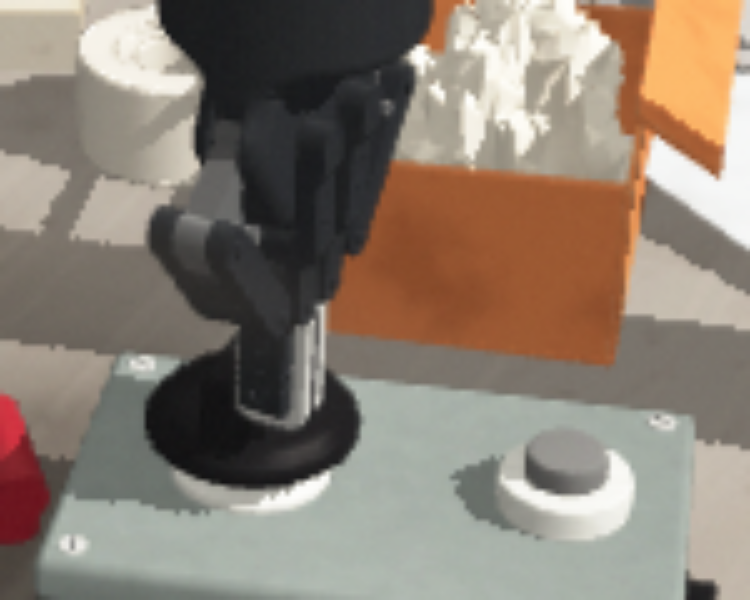

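Emit:
drive_tool --pt "1.3 2.1 0 0.075 -1" --pt "2.7 4.2 0 0.15 -1" --pt "3.7 6.4 0 0.225 -1" --pt "4.7 8.8 0 0.3 -1" --pt "5.7 11.9 0 0.4 -1"

```text
clock: 12.3
position: [0.5213, 0.449, 0.0668]
ee_rot: [-0.001, 0.85, 0.526, 0.003]
contact_force: [-1.7, 0.9, 1.3]
width: -0.0004
```

```bash
python3 -c "
from h import *
s=manip.get_image('side')
cv2.imwrite('pics/s11.png',cv2.resize(s[140:260,270:420],None,fx=5,fy=5))
info();manip.get_image('side');info()
"
```

```text
t 12.35 pos [0.5224 0.4492 0.0668] xang 63.33 zax [ 0.005  0.006 -1.   ] F [-0.66  0.17 -0.1 ] w 0.0 rel st mm -33.7 1.6 q6 -0.5
t 12.4 pos [0.5223 0.449  0.0668] xang 63.7 zax [ 0.005  0.005 -1.   ] F [-0.71  2.01  1.47] w 0.0003 rel st mm -33.5 1.5 q6 -0.5
```

View pics/s11.png

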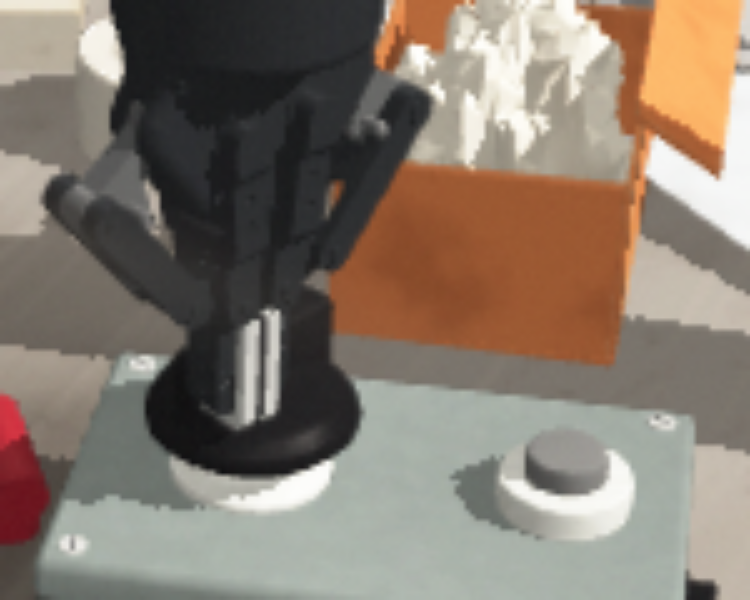

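The bar has turned about 0.65 rad and the latch has let go, with the head rising. Now backing off along the arc so it turns back.

Emit:
drive_tool --pt "0 0 -3 0 -1" --pt "-1.7 -2 -4 -0.075 -1" --pt "-3.3 -4 -5 -0.15 -1" --pt "-5.3 -6.5 -5 -0.225 -1" --pt "-7.3 -9 -5 -0.3 -1"

```text
clock: 12.9
position: [0.5108, 0.4459, 0.0718]
ee_rot: [-0.0, 0.759, 0.651, 0.003]
contact_force: [-0.6, -0.7, -0.6]
width: -0.0002
```

```bash
python3 -c "
from h import *
s=manip.get_image('side')
cv2.imwrite('pics/s12.png',cv2.resize(s[140:260,270:420],None,fx=5,fy=5))
info()
"
```

```text
t 12.95 pos [0.5101 0.4457 0.0718] xang 81.31 zax [ 0.004  0.004 -1.   ] F [-2.32 -0.55 -0.26] w 0.0 rel st mm -33.2 -11.2 q6 -0.8
```

View pics/s12.png

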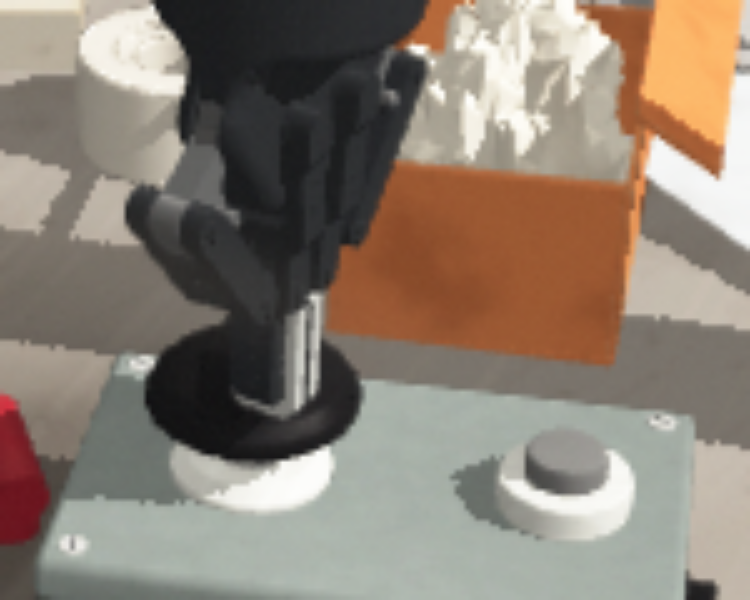

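Head fully up (dome edge back at row 460 of the crop) and following the finger. Backing off further, then lifting.

Emit:
drive_tool --pt "-2 -5 0 -0.1 -1" --pt "-4 -10 0 -0.2 -1" --pt "-6 -15 0 -0.3 -1" --pt "-8 -22 0 -0.35 -1" --pt "-8 -26 0 -0.35 -1"

```text
clock: 13.45
position: [0.4832, 0.4415, 0.0719]
ee_rot: [0.001, 0.634, 0.774, 0.003]
contact_force: [0.6, 0.9, 0.3]
width: 0.0002
```

Emit:
drive_tool --pt "0 -5 -20 0 -1" --pt "0 -5 -50 0 -1" --pt "0 -20 -80 0 -1" --pt "0 -60 -80 0 -1" --pt "0 -100 -80 0 -1"

```text
clock: 13.95
position: [0.3855, 0.4219, 0.1527]
ee_rot: [0.001, 0.634, 0.773, 0.005]
contact_force: [-0.9, 0.2, 0.7]
width: -0.0002
```

Emit:
drive_tool --pt "0 -45 0 0 -1" --pt "0 -80 0 0 -1" --pt "0 -100 0 0 -1" --pt "0 -100 0 0 -1" --pt "0 -100 0 0 -1"

```text
clock: 14.45
position: [0.2888, 0.4032, 0.1523]
ee_rot: [0.002, 0.634, 0.773, 0.006]
contact_force: [0.9, -0.2, 0.2]
width: 0.0002
```

```bash
python3 -c "
from h import *
info()
for n in ('side','top'):
  s=manip.get_image(n);cv2.imwrite('pics/%s13.png'%n,s)
  for t in ('t_knob','brass_bush','cap_screw','stop_head','start'):
    for d in manip.masks_of(n,t): print(n,t,d['conf'],d['location'])
a=cv2.imread('pics/side13.png')[130:350,180:460];b=cv2.imread('pics/top13.png')[150:310,200:340]
a=cv2.resize(a,(560,440));b=cv2.resize(b,(385,440));cv2.imwrite('pics/c13.png',cv2.resize(np.hstack([a,b]),(790,368)))
"
```

```text
t 14.45 pos [0.2888 0.4032 0.1523] xang 101.27 zax [ 0.011  0.008 -1.   ] F [ 0.85 -0.18  0.15] w 0.0002 rel st mm -43.8 -236.2 q6 -0.96
side t_knob 0.9 [270.0, 234.1]
side t_knob 0.79 [228.4, 215.9]
side brass_bush 0.66 [300.8, 303.7]
side cap_screw 0.77 [349.2, 310.9]
side stop_head 0.73 [321.2, 216.4]
side start 0.53 [382.6, 232.0]
top t_knob 0.8 [289.8, 198.2]
top brass_bush 0.75 [229.9, 256.1]
top cap_screw 0.61 [236.8, 286.2]
top stop_head 0.97 [284.4, 239.2]
top stop_head 0.18 [281.5, 238.1]
top start 0.63 [293.9, 290.2]
```

View pics/c13.png

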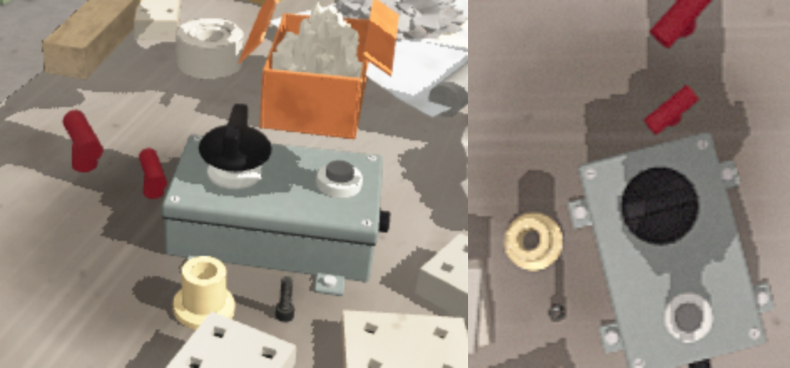

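```bash
python3 -c "
import cv2,numpy as np
a=cv2.imread('pics/top0.png')[200:280,250:320];b=cv2.imread('pics/top13.png')[200:280,250:320]
g=lambda x:np.clip(x.astype(float)*2.5,0,255).astype('uint8')
t=np.hstack([g(a),g(b)])
a=cv2.imread('pics/side0.png')[170:250,290:360];b=cv2.imread('pics/side13.png')[170:250,290:360]
cv2.imwrite('pics/cmp.png',cv2.resize(np.vstack([t,np.hstack([g(a),g(b)])]),None,fx=3.7,fy=3.7,interpolation=2))"
```

```text
(no output)
```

View pics/cmp.png

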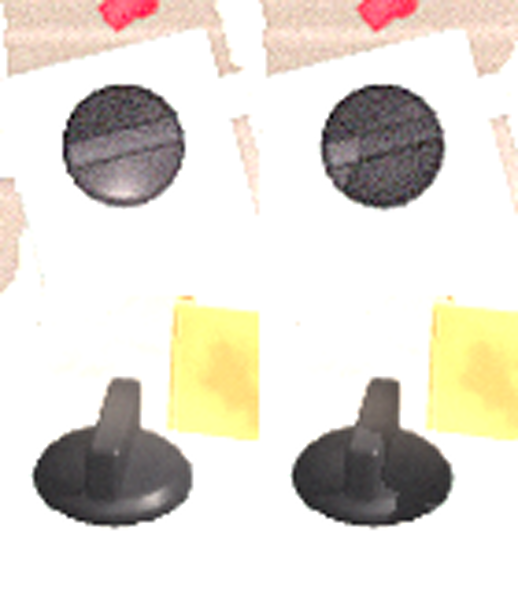

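Head height and bar angle match the starting picture, and nothing else has moved. The arm's shadow is the only difference. Handing in.

```bash
python3 -c "
from rig import manip
print(manip.sign_off())"
```

```text
the job is handed in; nothing more can be done
None
```

The stop button was pressed until it latched, freed by turning the bar clockwise, and left up and turned back. I handed the job in at about 15 s of the 45 s allowed.

- **Press and latch:** I pressed the head down with the shut fingertips, with a force of up to about 5 N. With the finger lifted off, the side picture showed the head staying about 10 mm down and not twisted.
- **Twist and release:** I pushed one end of the bar clockwise through about 0.65 rad with the shut fingers, at about 2 N and without gripping. The latch let go and the head came up. I backed the finger off along the same arc so the head could turn back, then moved the arm clear.

**Last checks:** Compared with the first pictures, the head's height and the bar's angle look the same. The start button and the loose things stand where they were, within the few pixels of scatter in what the networks report. The gripper is clear of everything.

**What disagreed:** The reported tool height did not match the scene. The camera showed the real fingertip about 38–40 mm higher than the reported TCP, and contact confirmed it, at a reported z of about 0.083 m against the bar's 0.122 m. I set heights by contact force and pictures instead. I did not find the cause.

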